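# Cool the tab and hold the test switch wound

## Robot

A 6-joint arm with a two-finger parallel gripper is mounted at the origin on the work surface. World frame = base frame: x ahead of the robot, y to its left, z up, the work surface at z = 0. Lengths are in m, angles in rad, forces in N, time in s.
With the tool pointing down it reaches from about 0.225 to 0.875 m from the base axis. Payload 3.4 kg.
Tool frame: the origin (TCP) lies on the centre line of the jaws, within the pads' length; the fingertips stand 14 mm ahead of it and the grasp point (between the pads) lies 5 mm behind it; z points along the fingers, y is the line along which they close (so a half turn about z gives the same grasp; the last joint's range is limited). The gripper opens to 85 mm and grips with 20 to 120 N. Pads are 22 mm wide; open, the fingers measure 114 mm over their backs; the gripper's body (76 mm by 85 mm) begins 54 mm behind the grasp point. The pads swing forward as they close: fully open they stand 13 mm farther back than shut.
Start: joints at [-1.287, 0.276, 1.505, -0, 1.361, -0.121], TCP at [0.226, -0.529, 0.245] pointing down, gripper open.
Joint ranges: [-2.89, 2.89], [-0.75, 2.08], [0.22, 2.7], [-1.18, 4.32], [0.11, 2.71], [-2.7, 2.7]. Speed limits (rad/s): [2.57, 2.57, 3.14, 3.14, 3.14, 3.14].

## Interface

Orientations are given as a unit quaternion [w, x, y, z].
In Python, from rig import manip, eyes gives the robot as it stands.
- The arm moves only by the shell command python3 -m creep 'ROWS' [FORCE]. ROWS is JSON, a list of rows, each a list of 5 numbers: the opening, from 0 (shut) to 1 (fully open), then the shift along the tool's x, y, z normalised to -1 to 1, where 1 is 0.5 m, then the turn about the tool's z normalised to -1 to 1, where 1 is 360 degrees. In form: [[fingers, dx, dy, dz, spin], ...]. A call has 1 to 10 rows; each row is the pose to reach, as a shift and turn from the pose commanded when the call began, along the tool's axes at that moment, turning the shorter way round; what a row does not reach only later rows make up. A row lasts 1/10 s, in which the tool goes at most 50 mm and 8.59 degrees, less where a joint would pass 70% of its speed; a pose out of reach is approached as far as the arm can. A call with a number of a shift or a turn outside -1 to 1 is refused whole. A call with a gripper value outside its range is refused whole. The fingers move at their own pace and stop on an object; FORCE is the grip in N (left out, the last holds). Time passes only in rows, so rows that repeat a pose let the fingers close. It gives the time, the measured TCP pose, the force, the opening and the grip force at its end, in the units of the state.
- manip.get_state(): the state, without advancing time (a new reading comes with each control period).
- eyes.get_image(name): name is "scene" or "top"; returns a dict with "frame" (480x640x3 uint8, red, green, blue), "fx", "fy", "cx", "cy" (pixels), "R" (3x3) and "t" (3): a world point X has camera coordinates R X + t. Camera axes: x right, y down, z forward; pixel columns grow to the right and rows downward; lengths in m; the calibration is good to about 2 mm. A picture is of the moment at which its call begins. There is no depth.
- manip.sign_off(): hands the job in; it is judged then, once.
Trained networks look in the newest picture that a camera, given by its name, has taken for a name from the list of things; names that differ only in an ending like _2 or _b are one class to them, and where a whole thing is asked for, a point or a joint stands for the part that bears it (a point fixed in the world has none). Each returns a list of dicts, best first, with "confidence" (0 to 1); they miss things now and then, are a little off and sometimes report something else, mostly with a low value. They report only what shows in the picture. A call takes as long as a camera call. They do not tell look-alikes from the thing itself.
- eyes.regions_of(camera, label): "mask" (480x640 bool, what is visible of it) and "bbox" ([left, top, right, bottom] in pixels, round what is visible of it).
- eyes.place_of(camera, label): "centre" ([column, row] in pixels: a listed point, or the origin of a listed thing).
The state is a dict: "clock": time; "qpos": joint angles; "qd": joint speeds; "effort": joint torques, N m; "position": TCP position; "ee_rot": TCP orientation; "contact_force": force on the tool from outside, world axes, zero at the start; "moment": the same for the moment, N m; "width": finger opening in m; "gripper_force": force on a finger pad.
Only numpy, scipy, OpenCV 4.12 (cv2) and the standard library are available. Lean on these libraries where they do the work, as an engineer would, in place of code of your own. Each camera call takes 0.05 s, during which the arm holds its last target. There are 200 camera calls.

## Task

Clip the finned heat-sink clamp onto the upright metal tab at the front of the circuit board, so that its two jaws grip the tab and it stays there by itself, clear of the table. Then swing the test switch's sprung contact arm round against its spring until it meets its brass stop, and finish while still holding it there with the gripper: the arm springs back if let go. Leave the other things on the bench where they are.

Things in the scene. Friction and masses are not known exactly. Their poses are not given: they have to be found in the camera images.
- clamp: Finned aluminium heat-sink clamp like a big clothes peg, 80 g, 95 mm long, 26 mm high, lying on its side so that it opens level. Origin: on the pivot axis at the underside, z up. This is the half with the pivot pin. The midline runs from the handles through the pivot to the jaws (12 to 46 mm ahead of it): body x turned by +q/2 about z, q = joint clamp_jaw.
- clamp_jaw (a joint): Opening q of the clamp (rad): 0 jaws shut (start), 0.11 jaws parallel and 5 mm apart (gripping the tab with 7 N), 0.55 fully squeezed, jaws 20 mm apart at the bite. A spring shuts it.
- handle_a (a point): Middle of the first half's black handle, at mid-height, on the -y side of the midline, 33 mm behind the pivot (handles reach 18 to 48 mm behind). Pinch both handles there, closing across the midline: 46 mm wide when shut (53 at the rear ends), 28 mm with faces parallel when fully squeezed; that takes 12 N, so grip with 30 to 60 N to squeeze to the end stop and carry.
- bite_a (a point): Bite point of the first half: inside of its jaw, 34 mm ahead of the pivot, at mid-height of the clamp. On the right-hand (-y) side of the midline.
- bite_b (a point): Bite point of the other half, same place on the other jaw (left-hand, +y side). The point midway between the two bites belongs on the tab.
- board: Fixed green circuit board on a black base, 110 (x) x 100 (y) mm, its top 16 mm above the table. Origin: centre of its underside; front is its -x edge. The tab stands 37 mm in front of the centre; components behind it are at most 36 mm high. Left or right of the clamp, turned up to 0.4 rad.
- tab (a point): Upright aluminium tab near the board's front edge: a plate 16 mm along the board's x, 5 mm thick along its y, from the board (16 mm) to 66 mm above the table. Point: on its centre line, 45 mm above the table; axes as the board's. The clamp goes on from the front, jaws along the board's +x, mid-height about 45 mm up; both bites end within 14 mm of the tab's centre line.
- switch: Fixed test switch: steel base 120 x 120 x 8 mm; at its rear (+x) edge a hanger bracket 70 mm high reaches over the black pivot drum. Origin: centre of its underside; front is -x. The contact arm swings level between a short rubber rest post and a taller brass stop post (top 52 mm above the table), both 48 mm from the pivot.
- pivot (a point): Vertical axis of the contact arm on the switch, 30 mm behind the base's centre, at the arm's height (45 mm); axes as the switch's.
- contact_arm (a joint): Angle of the sprung contact arm (rad): 0 at rest, pointing to the switch's front left (-x and +y, 0.55 rad off -x); grows anticlockwise from above, over the front, to 1.1 at the brass stop (front right, -x and -y). The spring pushes back at the knob with 2 N at rest, 6 N at the stop.
- knob (a point): Middle of the upright round black knob near the end of the contact arm, 85 mm from the pivot: 13 mm in diameter, reaching from 48 to 88 mm above the table (this point 71 mm). The arm below it is a steel bar 13 mm wide with its top at 48 mm.
- sensor: White slotted sensor pod, 65 x 30 x 18 mm, behind the clamp; origin under its centre. Not to be moved.
- screwdriver: Black-handled screwdriver, 170 mm, lying across behind the sensor pod; origin near its middle. Not to be moved.
Things that resemble listed ones, but are neither listed nor needed, are in the scene too. Of the things like the clamp, leave any that is green or purple; of the rest the smaller one is meant.

How it is judged:
By the outcome, as a careful person would: the job done as asked, in the order asked, and still so for the second after the job is handed in, while the arm keeps its last pose, push and grip.
It also fails if it takes over 54 s, if anything falls off the work surface, if the arm or the gripper's body presses on something with over 40 N, if the wrist force passes 120 N, or if a joint passes its speed limit or range.

## Working session

There is one attempt and no reset: what is moved stays moved. The work goes in short steps, Python scripts to look and compute and a shell command to move; the robot and the scene stay as the last step left them, time stands still between calls to the robot, and variables do not carry over. Pictures are saved under pics/ and viewed, at most 10 in all, crops included, and the job is handed in when it is done.

```bash
ls; mkdir -p pics
python3 - <<'E'
from rig import manip, eyes
import cv2,numpy as np
s=manip.get_state(); print({k:np.round(v,3) for k,v in s.items()})
for c in ("top","scene"):
    im=eyes.get_image(c); cv2.imwrite(f"pics/{c}0.png",im["frame"][:,:,::-1])
    np.savez(f"{c}.npz",**{k:np.array(im[k]) for k in("fx","fy","cx","cy","R","t")})
    print(c,im["fx"],np.round(im["R"],3).tolist(),np.round(im["t"],3))
    for l in ("clamp","handle_a","bite_a","bite_b","board","tab","switch","pivot","knob","sensor","screwdriver"):
        print(l,[(np.round(r["centre"],1).tolist(),round(r["confidence"],2)) for r in eyes.place_of(c,l)])
E
```

```text
pics
{'clock': np.float64(0.0), 'qpos': array([-1.287,  0.277,  1.506, -0.   ,  1.361, -0.121]), 'qd': array([-0.001,  0.   ,  0.   ,  0.   ,  0.001,  0.   ]), 'effort': array([-2.0000e-03, -4.1678e+01, -2.4581e+01, -1.0000e-03,  1.1000e-02,
        0.0000e+00]), 'position': array([ 0.226, -0.528,  0.244]), 'ee_rot': array([-0.001,  0.98 ,  0.201, -0.   ]), 'contact_force': array([-0.49 ,  0.666,  0.389]), 'moment': array([-0.029,  0.022,  0.029]), 'gripper_force': np.float64(0.0), 'width': np.float64(0.086)}
top 610.489969495976 [[0.024, -1.0, 0.012], [-0.994, -0.025, -0.109], [0.109, -0.01, -0.994]] [-0.013  0.538  1.259]
clamp [([420.9, 355.6], 0.82), ([391.6, 211.1], 0.75), ([339.4, 336.7], 0.55), ([335.8, 171.0], 0.18)]
handle_a [([348.5, 260.4], 0.91), ([320.7, 337.1], 0.79), ([421.2, 338.8], 0.7), ([389.8, 223.9], 0.59)]
bite_a [([402.0, 198.5], 0.97), ([327.9, 237.9], 0.91), ([402.2, 373.1], 0.81), ([359.5, 340.1], 0.66), ([363.1, 337.6], 0.66), ([406.9, 374.2], 0.66), ([399.5, 195.8], 0.62), ([460.0, 242.4], 0.24)]
bite_b [([402.0, 198.5], 0.97), ([327.9, 237.9], 0.91), ([40
[... 701 characters left out ...]
6.2], 0.76), ([317.2, 340.5], 0.7), ([237.6, 233.2], 0.63)]
bite_a [([156.8, 278.8], 0.9), ([337.7, 284.4], 0.86), ([336.0, 279.9], 0.83), ([159.4, 281.6], 0.82), ([337.8, 365.1], 0.67), ([338.7, 369.1], 0.65), ([213.1, 261.6], 0.62), ([214.1, 261.0], 0.6)]
bite_b [([156.8, 278.8], 0.9), ([337.7, 284.4], 0.86), ([336.0, 279.9], 0.83), ([159.4, 281.6], 0.82), ([337.8, 365.1], 0.67), ([338.7, 369.1], 0.65), ([213.1, 261.6], 0.62), ([214.1, 261.0], 0.6)]
board [([271.4, 415.2], 0.69)]
tab [([246.0, 390.3], 0.68), ([303.3, 287.4], 0.61)]
switch [([406.3, 229.4], 0.76)]
pivot [([423.8, 222.0], 0.6)]
knob [([407.7, 185.6], 0.59)]
sensor [([366.1, 307.5], 0.84)]
screwdriver [([408.0, 322.6], 0.74)]
```

View pics/top0.png

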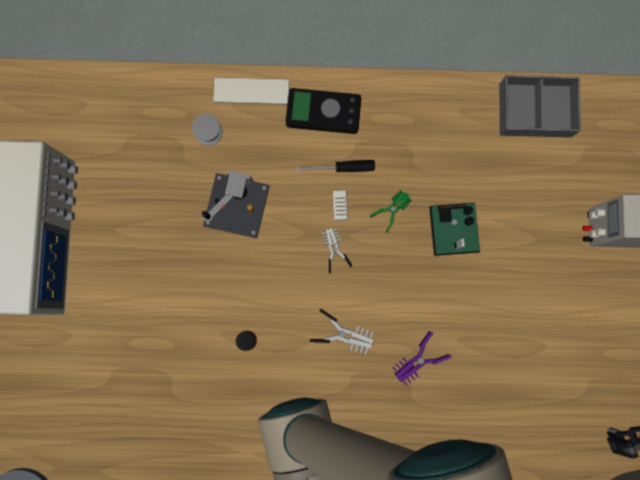

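View pics/scene0.png

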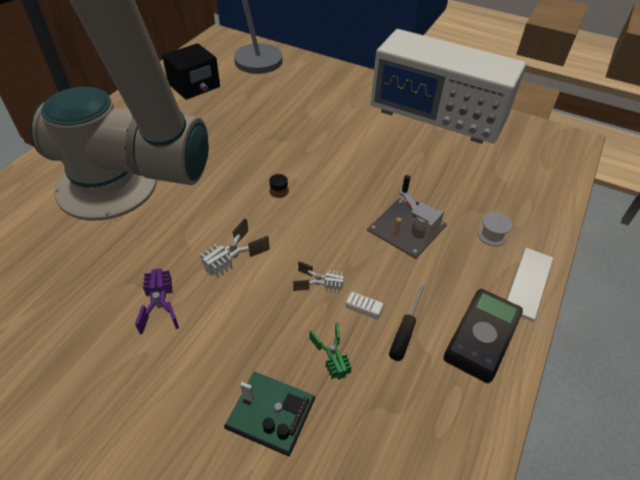

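The top view shows the small white clamp at (335,248), with its handles towards the robot and handle_a at (348,260). The big white look-alike is at (340,335), the board at (455,229) with its tab at (460,243), and the switch at (236,205) with its knob at (207,213). The scene view agrees: clamp (322,280), board (270,412), switch (407,223).

```bash
cat > h.py <<'E'
import numpy as np,cv2
C={c:dict(np.load(f"{c}.npz")) for c in("top","scene")}
def ray(c,p):
    k=C[c];d=k["R"].T@np.array([(p[0]-k["cx"])/k["fx"],(p[1]-k["cy"])/k["fy"],1]);return -k["R"].T@k["t"],d
def onz(c,p,z):
    o,d=ray(c,p);return o+d*(z-o[2])/d[2]
def proj(c,X):
    k=C[c];q=k["R"]@np.asarray(X)+k["t"];return np.array([k["fx"]*q[0]/q[2]+k["cx"],k["fy"]*q[1]/q[2]+k["cy"]])
def tri(a,b):
    A=np.zeros((3,3));r=np.zeros(3)
    for c,p in(("top",a),("scene",b)):
        o,d=ray(c,p);d/=np.linalg.norm(d);M=np.eye(3)-np.outer(d,d);A+=M;r+=M@o
    return np.linalg.solve(A,r)
E
python3 - <<'E'
from h import *
P=dict(handle_a=((348.5,260.4),(306.6,286.2),.013),bite=((327.9,237.9),(336.8,282.2),.013),tab=((456.8,243.2),(246,390.3),.045),board=((455.2,229.4),(271.4,415.2),0),
switch=((235.1,204.8),(406.3,229.4),0),pivot=((238.8,186.9),(423.8,222),.045),knob=((206.7,210.9),(407.7,185.6),.071))
for n,(a,b,z) in P.items(): print(n,tri(a,b).round(4),onz("top",a,z).round(4),onz("scene",b,z).round(4))
for c in C:
    im=cv2.imread(f"pics/{c}0.png"); hsv=cv2.cvtColor(im,cv2.COLOR_BGR2HSV)
    g=cv2.inRange(hsv,(60,60,20),(95,255,140)); 
    n,l,st,ce=cv2.connectedComponentsWithStats(g)
    bp=P["board"][0 if c=="top" else 1]
    for i in range(1,n):
        if st[i,4]>800 and np.hypot(*(ce[i]-bp))<40:
            pts=np.argwhere(l==i)[:,::-1]; w=np.array([onz(c,p,.016)[:2] for p in pts],np.float32)
            r=cv2.minAreaRect(w*1000); print(c,"rect",r)
# composite
im=cv2.imread("pics/top0.png"); im2=cv2.imread("pics/scene0.png")
t=lambda I,x,y,w,h:cv2.resize(I[y:y+h,x:x+w],(400,300),interpolation=cv2.INTER_CUBIC)
cv2.imwrite("pics/comp.png",np.vstack([np.hstack([t(im,310,225,60,45),t(im,415,195,80,60)]),np.hstack([t(im2,285,250,60,45),t(im2,215,365,100,75)])]))
cv2.imwrite("pics/sw.png",np.hstack([t(im,190,162,88,66),t(im2,365,170,100,75)]))
E
```

```text
handle_a [ 0.5181 -0.0393  0.008 ] [ 0.5126 -0.0424  0.013 ] [ 0.5249 -0.0391  0.013 ]
bite [ 5.635e-01  3.800e-03 -2.000e-04] [0.5598 0.0027 0.013 ] [ 0.5694 -0.0041  0.013 ]
tab [ 0.5503 -0.2703  0.0373] [ 0.5515 -0.2668  0.045 ] [ 0.5507 -0.2747  0.045 ]
board [ 0.5894 -0.2734 -0.0056] [ 0.587  -0.2733  0.    ] [ 0.5925 -0.2741  0.    ]
switch [ 0.6291  0.2065 -0.0095] [0.6288 0.2058 0.    ] [0.63   0.1966 0.    ]
pivot [0.661  0.194  0.0399] [0.6592 0.1929 0.045 ] [0.6627 0.1895 0.045 ]
knob [0.602  0.2536 0.0641] [0.6021 0.2529 0.071 ] [0.6027 0.245  0.071 ]
top rect ((587.0689086914062, -268.47503662109375), (104.49134063720703, 94.51592254638672), 5.827794075012207)
scene rect ((589.9961547851562, -272.7579650878906), (103.31294250488281, 93.58092498779297), 5.91559362411499)
```

View pics/comp.png

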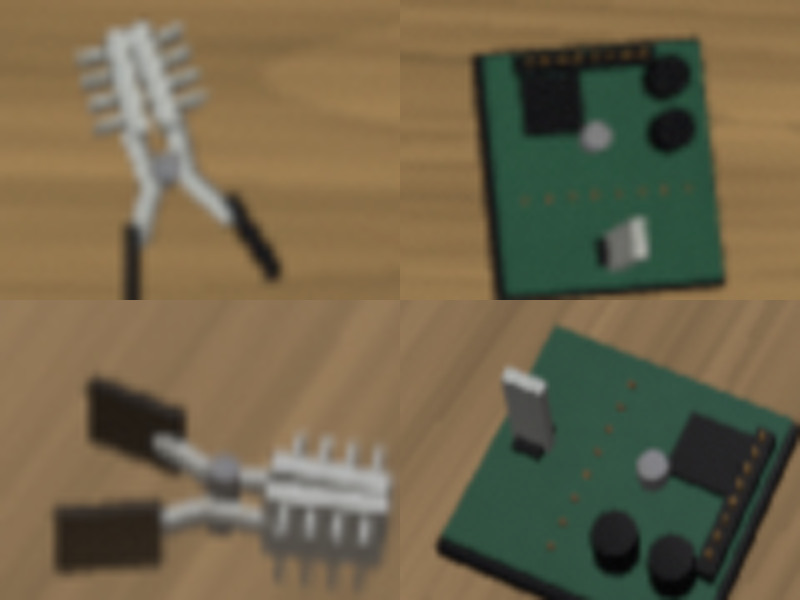

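View pics/sw.png

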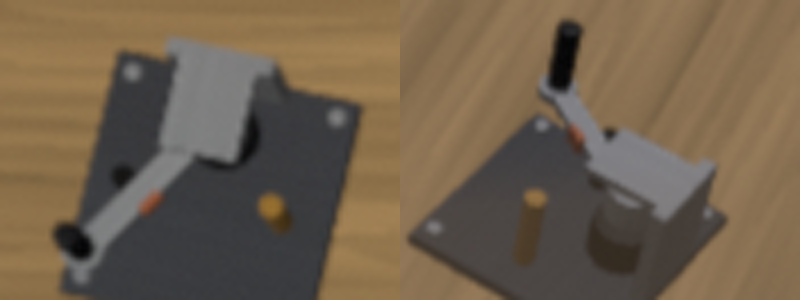

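The crops confirm the geometry. Clamp pivot top is at about (335,250) and jaw tips at (329.5,229) in the top view. The tab top is at (463,243) and the knob top at (204,213), with the brass stop right of the front.

Run:
```python
from h import *
P=dict(piv=((334.9,249.75),(318.3,275.5),.027),tip=((329.5,229.2),(342.8,279.3),.026),ha=((348.2,260.7),(301.5,285.3),.013),hb=((329.8,264.3),(305.3,268.8),.013),
tabtop=((463,242.8),(246.2,385.2),.066),stop=((190+272/4.545,162+203/4.545),(365+(535-400)/4,170+197/4),.052),knobtop=((190+65/4.545,162+230/4.545),(365+170/4,170+28/4),.088))
R={}
for n,(a,b,z) in P.items():
    A,B=onz("top",a,z)[:2],onz("scene",b,z)[:2];R[n]=(A+B)/2;print(n,tri(a,b).round(4),A.round(4),B.round(4),R[n].round(4))
m=(R["ha"]+R["hb"])/2; d=R["tip"]-R["piv"];e=R["piv"]-m
print("hmid",m,np.arctan2(d[1],d[0]),np.arctan2(e[1],e[0]),np.hypot(*d),np.hypot(*e),np.hypot(*(R["ha"]-R["hb"])))
d=R["tip"]-m;print(np.arctan2(d[1],d[0]),np.hypot(*d))
```

```text
piv [ 0.5343 -0.0124  0.0207] [ 0.5332 -0.0126] [ 0.5369 -0.0165] [ 0.5351 -0.0146]
tip [5.782e-01 3.000e-04 2.230e-02] [ 5.769e-01 -1.000e-04] [ 0.5799 -0.0019] [ 0.5784 -0.001 ]
ha [ 0.5135 -0.041   0.0103] [ 0.5119 -0.0417] [ 0.5157 -0.0419] [ 0.5138 -0.0418]
hb [ 0.5029 -0.003   0.0114] [ 0.5033 -0.0027] [ 0.503  -0.0045] [ 0.5031 -0.0036]
tabtop [ 0.5515 -0.275   0.0627] [ 0.5501 -0.275 ] [ 0.5536 -0.2754] [ 0.5519 -0.2752]
stop [0.6173 0.1678 0.0495] [0.6165 0.1673] [0.6182 0.1656] [0.6173 0.1664]
knobtop [0.5964 0.2551 0.0836] [0.5957 0.2543] [0.5976 0.2501] [0.5966 0.2522]
hmid [ 0.50847339 -0.02270837] 0.3025173994628737 0.2974848111536452 0.04541133866195274 0.027825197630654767 0.03966643950072471
0.30060533912557696 0.07323631780474789
```

```bash
cat > go.py <<'E'
import sys,numpy as np
from scipy.spatial.transform import Rotation as Ro
from rig import manip
def go(x,y,z,a):
    s=manip.get_state();w=s["ee_rot"];R=Ro.from_quat([w[1],w[2],w[3],w[0]]).as_matrix()
    t=np.arctan2(R[1,0],R[0,0]);d=R.T@(np.array([x,y,z])-s["position"])/.5
    sp=-(a-t);sp=(sp+np.pi)%(2*np.pi)-np.pi
    print("at",np.round(s["position"],4),"ang",round(t,4),"j6",round(s["qpos"][5],2),"clk",round(s["clock"],2),"w",round(s["width"],4),"->",d.round(4),round(sp/2/np.pi,4))
if __name__=="__main__": go(*map(float,sys.argv[1:]))
E
python3 go.py .5036 -.0244 .15 .30
python3 -m creep '[[1,0.907,-0.707,0,0.0167],[1,0.907,-0.707,0.1,0.0167],[1,0.907,-0.707,0.15,0.0167],[1,0.907,-0.707,0.19,0.0167],[1,0.907,-0.707,0.19,0.0167],[1,0.907,-0.707,0.19,0.0167],[1,0.907,-0.707,0.19,0.0167],[1,0.907,-0.707,0.19,0.0167],[1,0.907,-0.707,0.19,0.0167],[1,0.907,-0.707,0.19,0.0167]]'
python3 go.py .5036 -.0244 .08 .30
```

```text
at [ 0.2264 -0.5286  0.2453] ang 0.4048 j6 -0.12 clk 1.2 w 0.0855 -> [ 0.9066 -0.7086  0.1906] 0.0167
clock: 2.2
position: [0.4652, -0.0952, 0.1663]
ee_rot: [0.0, 0.989, 0.149, 0.0]
contact_force: [1.4, -0.7, 0.2]
width: 0.0856
gripper_force: 0.0
at [ 0.4652 -0.0952  0.1663] ang 0.2999 j6 0.92 clk 2.2 w 0.0856 -> [ 0.1151 -0.1128  0.1726] -0.0
```

```bash
python3 -m creep '[[1,0.115,-0.113,0.15,0],[1,0.115,-0.113,0.15,0],[1,0.115,-0.113,0.15,0],[1,0.115,-0.113,0.15,0],[1,0.115,-0.113,0.15,0]]'
python3 go.py .5036 -.0244 .017 .30
python3 - <<'E'
from h import *
from rig import eyes
t=lambda I,x,y,w,h:cv2.resize(I[y:y+h,x:x+w],(400,300),interpolation=cv2.INTER_CUBIC)
O=[]
for c,(x,y) in(("top",(290,210)),("scene",(260,225))):
    O.append(t(eyes.get_image(c)["frame"][:,:,::-1],x,y,100,75))
cv2.imwrite("pics/c1.png",np.hstack(O))
E
```

```text
clock: 2.7
position: [0.5029, -0.0268, 0.092]
ee_rot: [0.0, 0.989, 0.149, 0.0]
contact_force: [-0.1, 0.0, 0.5]
width: 0.0857
gripper_force: 0.0
at [ 0.5029 -0.0268  0.092 ] ang 0.3 j6 1.08 clk 2.7 w 0.0857 -> [ 0.0026 -0.0044  0.1499] 0.0
```

View pics/c1.png

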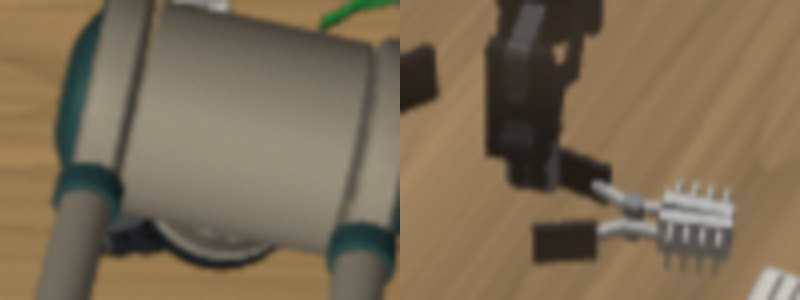

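The scene view shows the +y finger above the clamp's far handle and the handles centred along the pad line. I'm going down to grip.

```bash
python3 -m creep '[[1,0,-0.003,0.075,0],[1,0,-0.003,0.13,0],[1,0,-0.003,0.15,0],[1,0,-0.003,0.15,0],[0,0,-0.003,0.15,0],[0,0,-0.003,0.15,0],[0,0,-0.003,0.15,0],[0,0,-0.003,0.15,0],[0,0,-0.003,0.15,0],[0,0,-0.003,0.15,0]]' 45
python3 go.py .5036 -.0244 .017 .30
```

```text
clock: 3.8
position: [0.5036, -0.025, 0.0189]
ee_rot: [0.001, 0.989, 0.15, 0.002]
contact_force: [-2.9, 0.2, 13.4]
width: 0.0268
gripper_force: 43.2
at [ 0.5036 -0.025   0.0189] ang 0.3006 j6 1.08 clk 3.8 w 0.0268 -> [ 0.0003 -0.0011  0.0038] 0.0001
```

```bash
python3 -m creep '[[0,0,0,-0.05,0],[0,0,0,-0.13,0],[0,0,0,-0.22,0],[0,0,0,-0.22,0],[0,0,0,-0.22,0]]'
python3 go.py .4354 -.2864 .13 .102
```

```text
clock: 4.3
position: [0.5029, -0.0247, 0.128]
ee_rot: [0.001, 0.989, 0.15, 0.002]
contact_force: [-0.1, 0.2, -2.1]
width: 0.0264
gripper_force: 45.2
at [ 0.5029 -0.0247  0.128 ] ang 0.3002 j6 1.08 clk 4.3 w 0.0264 -> [-0.2838  0.4601 -0.0042] 0.0315
```

```bash
python3 -m creep '[[0,-0.284,0.46,0,0.0315],[0,-0.284,0.46,0,0.0315],[0,-0.284,0.46,0,0.0315],[0,-0.284,0.46,0,0.0315],[0,-0.284,0.46,0,0.0315],[0,-0.284,0.46,0,0.0315],[0,-0.284,0.46,0,0.0315],[0,-0.284,0.46,0,0.0315],[0,-0.284,0.46,0,0.0315]]'
python3 go.py .4354 -.2864 .051 .102
python3 - <<'E'
from h import *
from rig import eyes
s=lambda n,c:[(np.round(r["centre"],1).tolist(),round(r["confidence"],2)) for r in eyes.place_of(c,n)]
O=[]
for c in("top","scene"):
    I=eyes.get_image(c)["frame"][:,:,::-1]
    u=proj(c,[.54,-.28,.09]).astype(int);x,y=u-[50,37];print(c,x,y)
    O.append(cv2.resize(I[y:y+75,x:x+100],(400,300),interpolation=cv2.INTER_CUBIC))
    print(s("bite_a",c),s("tab",c))
cv2.imwrite("pics/c2.png",np.hstack(O))
E
```

```text
clock: 5.2
position: [0.434, -0.2846, 0.1254]
ee_rot: [-0.001, 0.999, 0.051, -0.001]
contact_force: [-0.1, 1.2, -0.9]
width: 0.0266
gripper_force: 45.2
at [ 0.434  -0.2846  0.1254] ang 0.1028 j6 0.75 clk 5.2 w 0.0266 -> [0.0026 0.0042 0.1488] 0.0001
top 418 209
[([403.7, 374.0], 0.93), ([404.7, 371.6], 0.81), ([403.6, 198.0], 0.75), ([474.2, 264.2], 0.73), ([466.5, 262.3], 0.73), ([399.5, 198.3], 0.57), ([362.4, 337.8], 0.55)] [([459.2, 245.1], 0.67), ([334.7, 168.0], 0.4)]
scene 185 338
[([220.0, 348.0], 0.93), ([211.8, 357.4], 0.88), ([211.2, 261.4], 0.79), ([212.1, 258.1], 0.74), ([338.5, 372.3], 0.63), ([335.7, 366.8], 0.56)] [([245.3, 390.3], 0.55)]
```

View pics/c2.png

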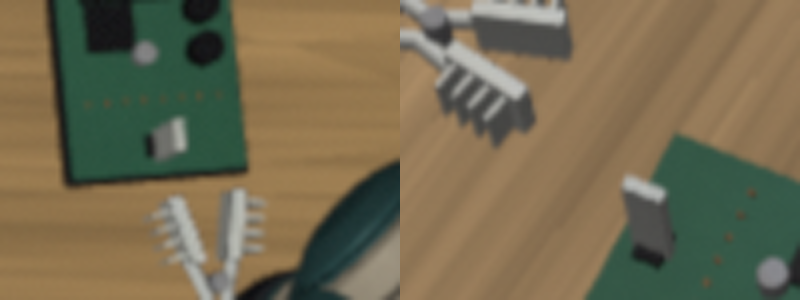

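The picture shows the clamp held open with jaw tips around (469,258) in the top view. The tab is ahead of it and slightly left, at (462,242). Next I compare bite and tab by triangulation.

Run:
```python
from h import *
T=np.array([.434,-.2846,.1254])
for n,a,b,z in(("bite",(470.3,263.2),(215.9,352.7),.1195),("tip",(469.5,258.3),(221.8,352),.1325),("piv",(472.5,279.5),(193.3,343),.1335),("tabtop",(462.7,242.5),(246.2,385.2),.066)):
    X=tri(a,b);A,B=onz("top",a,z),onz("scene",b,z);print(n,X.round(4),A.round(4),B.round(4),((A+B)/2).round(4),((A+B)/2-T).round(4))
```

```text
bite [ 0.5052 -0.2755  0.1195] [ 0.5036 -0.277   0.1195] [ 0.5069 -0.2742  0.1195] [ 0.5052 -0.2756  0.1195] [ 0.0712  0.009  -0.0059]
tip [ 0.5143 -0.2727  0.1249] [ 0.5119 -0.2722  0.1325] [ 0.5192 -0.2746  0.1325] [ 0.5156 -0.2734  0.1325] [0.0816 0.0112 0.0071]
piv [ 0.4717 -0.2795  0.1251] [ 0.4708 -0.2778  0.1335] [ 0.4762 -0.2825  0.1335] [ 0.4735 -0.2802  0.1335] [0.0395 0.0044 0.0081]
tabtop [ 0.5518 -0.2747  0.0625] [ 0.5507 -0.2744  0.066 ] [ 0.5536 -0.2754  0.066 ] [ 0.5522 -0.2749  0.066 ] [ 0.1182  0.0097 -0.0594]
```

```bash
python3 go.py .4311 -.2889 .053 .102
```

```text
at [ 0.4347 -0.2856  0.1264] ang 0.1032 j6 0.75 clk 5.5 w 0.0264 -> [-0.0079  0.0058  0.1469] 0.0002
```

```bash
python3 -m creep '[[0,-0.0065,0.008,0.07,0],[0,-0.0065,0.008,0.14,0],[0,-0.0065,0.008,0.146,0],[0,-0.0065,0.008,0.146,0],[0,-0.0065,0.008,0.146,0],[0,-0.0065,0.008,0.146,0]]'
python3 go.py .4815 -.2848 .053 .102
python3 - <<'E'
from h import *
from rig import eyes
O=[]
for c in("top","scene"):
    I=eyes.get_image(c)["frame"][:,:,::-1]
    u=proj(c,[.54,-.28,.05]).astype(int);x,y=u-[50,37];print(c,x,y)
    O.append(cv2.resize(I[y:y+75,x:x+100],(400,300),interpolation=cv2.INTER_CUBIC))
    print([(np.round(r["centre"],1).tolist(),round(r["confidence"],2)) for r in eyes.place_of(c,"bite_a") if np.hypot(*(np.array(r["centre"])-u))<60])
cv2.imwrite("pics/c3.png",np.hstack(O))
E
```

```text
clock: 6.1
position: [0.4328, -0.2915, 0.055]
ee_rot: [0.001, 0.999, 0.051, 0.001]
contact_force: [-0.3, 0.3, -1.0]
width: 0.0267
gripper_force: 45.2
at [ 0.4328 -0.2915  0.055 ] ang 0.1021 j6 0.74 clk 6.1 w 0.0267 -> [ 0.0983 -0.0034  0.0042] 0.0
top 413 211
[([466.1, 267.1], 0.57), ([457.7, 270.2], 0.49)]
scene 187 351
[([222.3, 375.4], 0.68), ([213.3, 384.6], 0.63)]
```

View pics/c3.png

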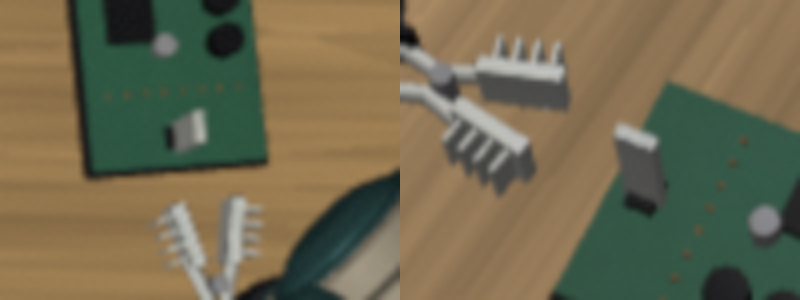

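The top view shows the jaws straddling the tab's line, with tips near (465,261) and the tab at (461,243). The scene view agrees.

```bash
python3 - <<'E'
from h import *
a,b=(461.9,268.7),(217.8,380)
X=tri(a,b);A,B=onz("top",a,.047),onz("scene",b,.047);print(X,A,B);M=(A+B)/2
d=np.array([.552,-.2748])-M[:2];t=.1021;print("along",d@[np.cos(t),np.sin(t)],"left",d@[-np.sin(t),np.cos(t)])
E
python3 go.py .4815 -.2848 .053 .102
```

```text
[ 0.49963685 -0.2788645   0.03657894] [ 0.49811213 -0.27707393  0.047     ] [ 0.50457079 -0.28196761  0.047     ]
along 0.05087587825255904 left -0.00046707202112692374
at [ 0.4321 -0.291   0.0542] ang 0.1019 j6 0.74 clk 6.3 w 0.0268 -> [ 0.0996 -0.0022  0.0026] -0.0
```

```bash
python3 -m creep '[[0,0.03,0,-0.004,0],[0,0.05,0,-0.004,0],[0,0.07,0,-0.004,0],[0,0.085,0,-0.004,0],[0,0.1,0,-0.004,0],[0,0.1,0,-0.004,0],[0,0.1,0,-0.004,0]]'
python3 -m creep '[[0.4,0,0,0,0],[0.45,0,0,0,0],[0.5,0,0,0,0],[0.6,0,0,0,0],[0.7,0,0,0,0],[0.7,0,0,0,0]]'
python3 go.py .4815 -.2848 .053 .102
python3 - <<'E'
from h import *
from rig import eyes
O=[]
for c in("top","scene"):
    I=eyes.get_image(c)["frame"][:,:,::-1]
    u=proj(c,[.54,-.28,.05]).astype(int);x,y=u-[50,37];print(c,x,y)
    O.append(cv2.resize(I[y:y+75,x:x+100],(400,300),interpolation=cv2.INTER_CUBIC))
cv2.imwrite("pics/c4.png",np.hstack(O))
E
```

```text
clock: 7.0
position: [0.4813, -0.2853, 0.0551]
ee_rot: [-0.0, 0.999, 0.051, -0.0]
contact_force: [-0.2, -0.0, -0.2]
width: 0.0266
gripper_force: 45.2
clock: 7.6
position: [0.4816, -0.286, 0.0556]
ee_rot: [0.0, 0.999, 0.051, 0.0]
contact_force: [-0.0, 0.0, 0.1]
width: 0.0597
gripper_force: 0.0
at [ 0.4816 -0.286   0.0556] ang 0.102 j6 0.81 clk 7.6 w 0.0597 -> [ 0.0001 -0.0024  0.0051] -0.0
top 413 211
scene 187 351
```

View pics/c4.png

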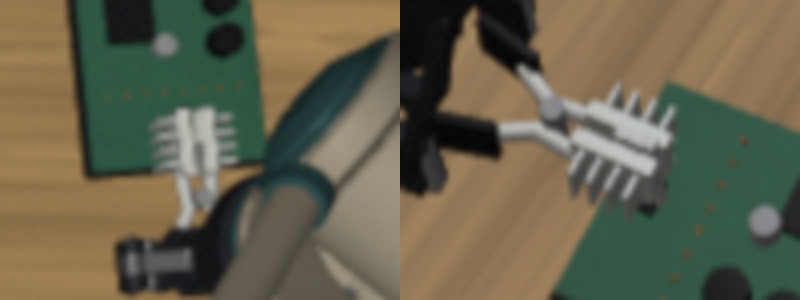

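The clamp is on the tab: in both views the jaws enclose it and the gripper shows no load. I open fully, rise straight up and check that it stays.

```bash
python3 -m creep '[[0.9,0,0,0,0],[0.9,0,0,0,0],[0.9,0,0,-0.05,0],[0.9,0,0,-0.12,0],[0.9,0,0,-0.2,0],[0.9,0,0,-0.27,0],[0.9,0,0,-0.27,0],[0.9,0,0,-0.27,0]]'
python3 go.py .598 .252 .19 -.5
python3 - <<'E'
from h import *
from rig import eyes
for c in("top","scene"):
    cv2.imwrite(f"pics/after_{c}.png",eyes.get_image(c)["frame"][:,:,::-1])
    for n in("bite_a","clamp","knob"):print(c,n,[(np.round(r["centre"],1).tolist(),round(r["confidence"],2)) for r in eyes.place_of(c,n)])
print(proj("top",[.552,-.275,.045]),proj("scene",[.552,-.275,.045]))
E
```

```text
clock: 8.5
position: [0.4816, -0.2857, 0.1912]
ee_rot: [0.001, 0.999, 0.051, 0.001]
contact_force: [0.2, 0.4, -0.5]
width: 0.0767
gripper_force: 0.0
at [ 0.4816 -0.2857  0.1912] ang 0.1019 j6 0.81 clk 8.5 w 0.0767 -> [ 0.341  -1.0462  0.0012] 0.0958
top bite_a [([363.2, 338.1], 0.86), ([405.3, 371.9], 0.72), ([461.3, 243.1], 0.69), ([406.2, 374.2], 0.69), ([403.1, 198.7], 0.68), ([461.4, 245.4], 0.63), ([402.4, 196.8], 0.63), ([357.8, 343.1], 0.57)]
top clamp [([391.2, 210.1], 0.96), ([461.0, 259.9], 0.85), ([420.8, 356.7], 0.83), ([339.8, 334.4], 0.82)]
top knob [([206.3, 213.8], 0.56)]
scene bite_a [([338.9, 368.1], 0.83), ([337.3, 367.8], 0.78), ([247.5, 388.5], 0.66), ([245.2, 390.9], 0.58), ([214.2, 260.9], 0.58), ([213.8, 260.5], 0.55)]
scene clamp [([333.5, 355.8], 0.85), ([233.0, 253.3], 0.84), ([404.4, 183.9], 0.59), ([226.2, 386.2], 0.56), ([160.4, 309.6], 0.38)]
scene knob [([406.4, 185.1], 0.75)]
[460.68837392 243.04681642] [246.63820908 390.84625788]
```

The bites coincide with the tab point within 1 px in both cameras, so the clamp is holding. Moving on to the knob.

```bash
python3 -m creep '[[0.8,0.32,-0.98,0,0.0958],[0.8,0.32,-0.98,0,0.0958],[0.8,0.32,-0.98,0,0.0958],[0.8,0.32,-0.98,0,0.0958],[0.8,0.32,-0.98,0,0.0958],[0.8,0.32,-0.98,0,0.0958],[0.8,0.32,-0.98,0,0.0958],[0.8,0.32,-0.98,0,0.0958],[0.8,0.32,-0.98,0,0.0958],[0.8,0.32,-0.98,0,0.0958]]'
python3 go.py .598 .252 .15 -.5
```

```text
clock: 9.9
position: [0.5841, 0.1894, 0.19]
ee_rot: [0.0, 0.969, -0.247, -0.0]
contact_force: [1.1, 0.0, -0.6]
width: 0.0682
gripper_force: 0.0
at [0.5841 0.1894 0.19  ] ang -0.4998 j6 2.27 clk 9.9 w 0.0682 -> [-0.0356 -0.1232  0.0799] 0.0
```

```bash
python3 -m creep '[[0.8,-0.036,-0.12,0.08,0],[0.8,-0.036,-0.12,0.08,0],[0.8,-0.036,-0.12,0.08,0],[0.8,-0.036,-0.12,0.08,0],[0.8,-0.036,-0.12,0.08,0]]'
python3 go.py .598 .252 .07 -.5
python3 - <<'E'
from h import *
from rig import eyes
I=eyes.get_image("scene")["frame"][:,:,::-1]
u=proj("scene",[.6,.25,.09]).astype(int);x,y=u-[50,37];print(x,y)
cv2.imwrite("pics/k1.png",cv2.resize(I[y:y+75,x:x+100],(600,450),interpolation=cv2.INTER_CUBIC))
E
```

```text
clock: 10.4
position: [0.5973, 0.2471, 0.1509]
ee_rot: [0.0, 0.969, -0.248, 0.0]
contact_force: [-0.0, 0.9, 0.7]
width: 0.0682
gripper_force: 0.0
at [0.5973 0.2471 0.1509] ang -0.5012 j6 2.36 clk 10.4 w 0.0682 -> [-0.0036 -0.0094  0.1618] -0.0002
358 139
```

View pics/k1.png

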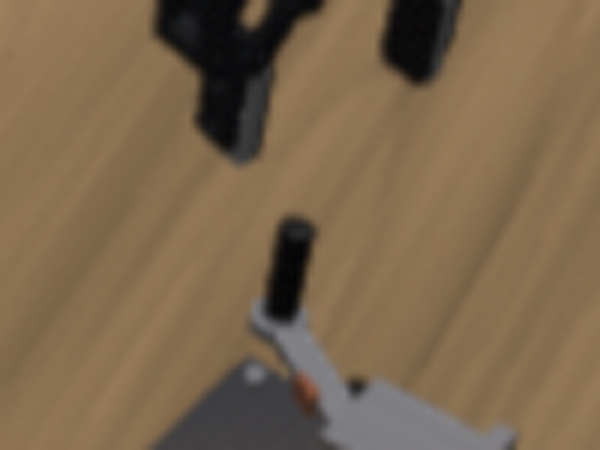

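The scene crop shows both fingertips above the knob, with their midpoint at (413,159) and the knob top at (407,177).

Run:
```python
from h import *
for z in(.137,.14,.143):print(proj("scene",[.5973,.2471,z]))
print(proj("scene",[.598,.252,.088]),proj("scene",[.598,.252,.048]),"obs",358+293/6,139+228/6,358+283/6,139+318/6)
```

```text
[410.54643217 158.71529892]
[410.78377981 157.50113489]
[411.02219513 156.2815091 ]
[408.03180574 176.51081119] [405.14859203 191.12231851] obs 406.8333333333333 177.0 405.1666666666667 192.0
```

```bash
python3 -m creep '[[0.8,-0.004,-0.008,0.06,0],[0.8,-0.004,-0.008,0.12,0],[0.8,-0.004,-0.008,0.16,0],[0.8,-0.004,-0.008,0.16,0],[0,-0.004,-0.008,0.16,0],[0,-0.004,-0.008,0.16,0],[0,-0.004,-0.008,0.16,0],[0,-0.004,-0.008,0.16,0],[0,-0.004,-0.008,0.16,0],[0,-0.004,-0.008,0.16,0]]' 50
python3 go.py .598 .252 .07 -.5
```

```text
clock: 11.45
position: [0.5982, 0.2536, 0.0717]
ee_rot: [-0.001, 0.969, -0.247, 0.001]
contact_force: [0.3, 0.4, 5.5]
width: 0.0115
gripper_force: 48.9
at [0.5982 0.2536 0.0717] ang -0.4999 j6 2.36 clk 11.45 w 0.0115 -> [0.0012 0.003  0.0034] 0.0
```

Run:
```python
from h import *
p=np.array([.659,.193]);k=np.array([.5982,.2536]);t=-.5
for a in np.r_[.1:1.25:.1]:
    R=np.array([[np.cos(a),-np.sin(a)],[np.sin(a),np.cos(a)]]);d=(p+R@(k-p)-k)/.5
    print(round(a,2),(d@[np.cos(t),np.sin(t)]).round(4),(d@[np.sin(t),-np.cos(t)]).round(4),(-a/2/np.pi).round(4))
```

```text
0.1 -0.004 0.0167 -0.0159
0.2 -0.0063 0.0337 -0.0318
0.3 -0.0068 0.0509 -0.0477
0.4 -0.0057 0.068 -0.0637
0.5 -0.0029 0.0849 -0.0796
0.6 0.0016 0.1015 -0.0955
0.7 0.0078 0.1175 -0.1114
0.8 0.0155 0.1328 -0.1273
0.9 0.0247 0.1473 -0.1432
1.0 0.0353 0.1608 -0.1592
1.1 0.0472 0.1732 -0.1751
1.2 0.0603 0.1843 -0.191
```

```bash
python3 -m creep '[[0,-0.004,0.0167,0,-0.016],[0,-0.006,0.0337,0,-0.032],[0,-0.007,0.051,0,-0.048],[0,-0.0055,0.068,0,-0.064],[0,-0.003,0.085,0,-0.08],[0,0.0015,0.1015,0,-0.0955],[0,0.008,0.1175,0,-0.111],[0,0.0155,0.133,0,-0.127],[0,0.0245,0.147,0,-0.143],[0,0.0245,0.147,0,-0.143]]'
python3 - <<'E'
from h import *
from go import go
from rig import manip
s=manip.get_state();d=s["position"][:2]-[.659,.193];print(np.hypot(*d),np.arctan2(d[1],d[0])%(2*np.pi)-2.358)
p=np.array([.659,.193])
for a in(3.358,3.458,3.49,3.52): go(*(p+.0858*np.array([np.cos(a),np.sin(a)])),.0717,-.5+a-2.358)
E
```

```text
clock: 12.45
position: [0.5767, 0.1845, 0.0718]
ee_rot: [-0.001, 0.98, 0.198, 0.005]
contact_force: [5.7, 6.9, 1.1]
width: 0.0112
gripper_force: 48.8
0.08273289618783254 0.8860767110559231
at [0.5767 0.1845 0.0718] ang 0.3985 j6 1.36 clk 12.45 w 0.0112 -> [-0.0105  0.0172  0.    ] -0.0162
at [0.5767 0.1845 0.0718] ang 0.3985 j6 1.36 clk 12.45 w 0.0112 -> [-0.0128  0.0342  0.    ] -0.0321
at [0.5767 0.1845 0.0718] ang 0.3985 j6 1.36 clk 12.45 w 0.0112 -> [-0.0131  0.0397  0.    ] -0.0372
at [0.5767 0.1845 0.0718] ang 0.3985 j6 1.36 clk 12.45 w 0.0112 -> [-0.0133  0.0448 -0.    ] -0.0419
```

```bash
python3 -m creep '[[0,-0.001,0.0167,0,-0.016],[0,-0.003,0.028,0,-0.027],[0,-0.003,0.034,0,-0.032],[0,-0.003,0.034,0,-0.032],[0,-0.003,0.034,0,-0.032]]'
cat > st.py <<'E'
from h import *
from rig import manip
s=manip.get_state();d=s["position"][:2]-[.659,.193];a=np.arctan2(d[1],d[0])%(2*np.pi);f=s["contact_force"]
print("r",np.hypot(*d),"ang",a-2.376,"tang F",f[:2]@[-np.sin(a),np.cos(a)],"rad F",f[:2]@[np.cos(a),np.sin(a)],"j",s["qpos"].round(2))
E
python3 st.py
```

```text
clock: 12.95
position: [0.5806, 0.1695, 0.0718]
ee_rot: [-0.002, 0.956, 0.295, 0.004]
contact_force: [3.7, 8.4, 3.1]
width: 0.0117
gripper_force: 49.1
r 0.08189080384912177 ang 1.0567305945591352 tang F -6.957787339836229 rad F -5.982771431920463 j [0.17 0.46 1.69 0.01 0.99 1.14]
```

```bash
python3 -m creep '[[0,0,0.005,0,-0.004],[0,0,0.005,0,-0.004],[0,0,0.005,0,-0.004]]'; python3 st.py
python3 -m creep '[[0,0,0.005,0,-0.004],[0,0,0.005,0,-0.004],[0,0,0.005,0,-0.004]]'; python3 st.py
```

```text
clock: 13.25
position: [0.5806, 0.1692, 0.0717]
ee_rot: [-0.003, 0.952, 0.306, 0.003]
contact_force: [-0.4, 12.3, 5.7]
width: 0.0115
gripper_force: 49.3
r 0.08192566426864017 ang 1.0608212218386597 tang F -11.934773687951735 rad F -3.197171939866645 j [0.16 0.46 1.69 0.01 0.99 1.11]
clock: 13.55
position: [0.5807, 0.1689, 0.0717]
ee_rot: [-0.005, 0.948, 0.317, 0.002]
contact_force: [-1.7, 17.1, 5.7]
width: 0.0109
gripper_force: 49.7
r 0.08188186364706791 ang 1.064435232713357 tang F -16.846897909982193 rad F -3.3600723107805113 j [0.16 0.46 1.69 0.01 0.99 1.08]
```

The position has stopped while the tangential force rises from 7 to 17 N, so the arm is on its stop. One last look before handing in.

Run:
```python
from h import *
from rig import eyes
O=[]
f={c:eyes.get_image(c)["frame"][:,:,::-1] for c in C}
for c,X in(("scene",[.62,.18,.05]),("top",[.62,.18,.05]),("scene",[.54,-.28,.05]),("top",[.54,-.28,.05])):
    x,y=proj(c,X).astype(int)-[50,37];O.append(cv2.resize(f[c][y:y+75,x:x+100],(400,300),interpolation=cv2.INTER_CUBIC))
cv2.imwrite("pics/end.png",np.vstack([np.hstack(O[:2]),np.hstack(O[2:])]))
```

```text
(no output)
```

View pics/end.png

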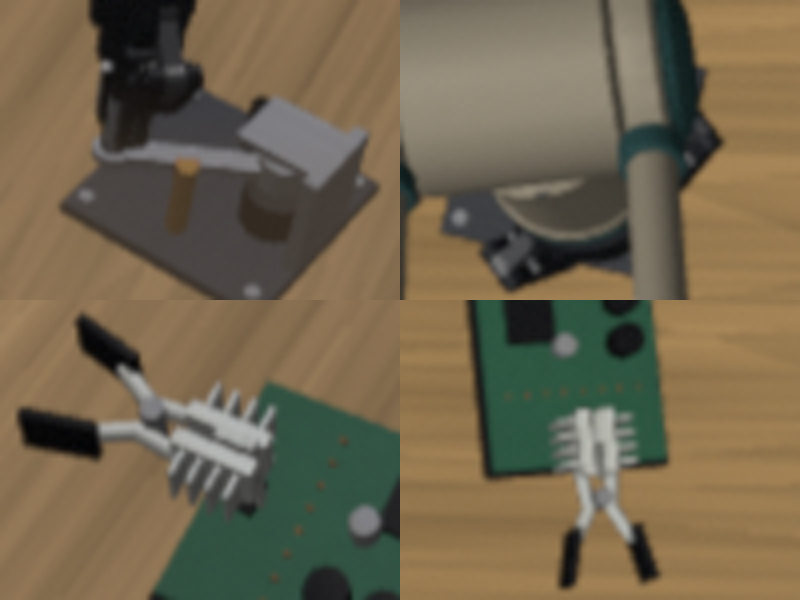

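The picture shows the contact arm touching the brass post (crop (185,165)) with the knob in the gripper. The clamp is still clipped on the tab, clear of the table.

```bash
python3 -c "
from rig import manip
print(manip.sign_off())"
```

```text
the job is handed in; nothing more can be done
None
```

The job is handed in: the clamp grips the tab clear of the table, and the gripper is holding the contact arm against its brass stop with about 17 N; the clock read about 14 s of the 54 s allowed.

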